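Queue the tumblers and start the sanitiser

TASK

Bring the two tumblers standing loose on the table, one after the other, into the sanitiser's lane behind the yellow one, and push the row along until all three stand upright in single file between the rails, close together up against the end stop. Only then press the green start button gently but fully down, and let it spring back up. Never lean hard on the machine, tip a tumbler over or shift the other things on the table.

Things in the scene. Friction and masses are not known exactly. Their poses are not given: they have to be found in the camera images.
- sanitiser: White lamp sanitiser, one fixed piece. Origin on the table; at yaw 0 its x points away from the robot, y left, z up; all (x, y) here in mm in its frame. Tower x -65 to 85, y -100 to 0, 280 tall. On its right side (-y) a grey control panel with the green start button slopes up to the tower's foot. The lane lies left of the tower, along y, centre line x = 10.
- lane_stop (a point): Lane end: an aluminium plate on the tower's left wall (y = 0), on the lane's centre line, table height; axes as the sanitiser's. A lamp arm hangs over the lane from y 0 to 110, x -6 to 26, its underside (lamp tube) 130 mm up.
- lane_mouth (a point): Lane centre line where the straight rails end, 200 mm from the stop, table height; axes as the sanitiser's. Aluminium rails, 74 mm apart inside, 8 thick, 28 tall, from y = 0 to 200, then flaring open for 50 mm to 130 mm wide. Open on top; the floor is the table.
- panel_centre (a point): Point on the panel's face on the button's axis, at (10, -121), 75 mm up; axes as the sanitiser's. Face normal = button axis: (0, -0.605, 0.796), 37 degrees from vertical towards the right (-y). Green cap 32 wide in a black housing 48 wide on a height-adjustable collar: the free cap's face is anywhere 20 to 36 mm out along the normal, not measured: find it by touch.
- brow_edge (a point): Middle of the lower outer edge of the tower's teal brow, at (10, -121), 175 mm up. The brow spans x -65 to 85 and heights 175 to 280 and overhangs the button, so the tool must come in tilted, about along the button's axis.
- start_button (a joint): Travel of the green spring button in m: 0 up, 0.008 fully down. It takes 2 N to start moving and 6 N to hold fully down.
- tumbler_red: Upright lidded tumbler, red with a cream band and white lid, 62 mm across, 95 tall, 0.18 kg or so, straight sides. Origin at the centre of its underside.
- tumbler_blue: Upright lidded tumbler, blue with a cream band and white lid, 62 mm across, 95 tall, 0.18 kg or so, straight sides. Origin at the centre of its underside.
- tumbler_yellow: Upright lidded tumbler, yellow with a cream band and white lid, 62 mm across, 95 tall, 0.18 kg or so, straight sides. Origin at the centre of its underside.
- glue_stick: Bystander: white glue stick standing up, orange cap, 29 wide, 85 tall mm. Origin at the centre of its underside.
- cookie_tray: Bystander: low clear tray of sandwich cookies, 130 x 110 x 50 tall mm. Origin at the centre of its underside.
- fruit_bowl: Bystander: white bowl of mandarins, 124 wide, 62 tall mm. Origin at the centre of its underside.
- crayon_tin: Bystander: small round teal tin with metal lid, 51 wide, 32 tall mm. Origin at the centre of its underside.
- pencil_cup: Bystander: blue cup with upright pencils, 70 wide, 155 tall mm. Origin at the centre of its underside.

How it is judged:
On the way, in this order (a step that is already met when the one before it is completed fails the run):
1. all three tumblers stand upright in single file in the lane, closed up against the stop (y of tumbler_red in the frame of sanitiser between 0.02 and 0.165 m and x of tumbler_red in the frame of sanitiser between -0.005 and 0.025 m and angle between each of tumbler_red, tumbler_blue, tumbler_yellow's own z axis and vertical below 0.1 rad and height (world z) of each of tumbler_red, tumbler_blue, tumbler_yellow below 0.008 m and y of tumbler_blue in the frame of sanitiser between 0.02 and 0.165 m and x of tumbler_blue in the frame of sanitiser between -0.005 and 0.025 m and y of tumbler_yellow in the frame of sanitiser between 0.02 and 0.165 m and x of tumbler_yellow in the frame of sanitiser between -0.005 and 0.025 m), for 0.2 s.
2. the start button is held fully down (value of joint start_button above 0.0068 m), for 0.1 s.
At the end, for the whole second after the job is handed in: Button was pressed at least 6.8 of 8 mm after the row was made and is up again (within 1.5 mm). All three tumblers at rest, upright (0.1 rad), on the table in the lane: centres within 15 mm of its centre line, none over 165 mm from the stop (155 when closed up) (all of step 1 and value of joint start_button below 0.0015 m and linear speed of each of tumbler_red, tumbler_blue, tumbler_yellow below 0.02 m/s); the robot touches nothing.
It fails at once if the start button is pressed before all three tumblers stand in the row (value of joint start_button above 0.004 m and not (y of tumbler_red in the frame of sanitiser between 0.02 and 0.165 m and x of tumbler_red in the frame of sanitiser between -0.005 and 0.025 m and angle between each of tumbler_red, tumbler_blue, tumbler_yellow's own z axis and vertical below 0.1 rad and height (world z) of each of tumbler_red, tumbler_blue, tumbler_yellow below 0.008 m and y of tumbler_blue in the frame of sanitiser between 0.02 and 0.165 m and x of tumbler_blue in the frame of sanitiser between -0.005 and 0.025 m and y of tumbler_yellow in the frame of sanitiser between 0.02 and 0.165 m and x of tumbler_yellow in the frame of sanitiser between -0.005 and 0.025 m)).
It fails at once if the robot pushes on the sanitiser or its button with more than 30 N (contact force between sanitiser and the arm above 30 N).
It fails at once if the gripper pushes on the sanitiser or its button with more than 30 N (contact force between sanitiser and the fingers above 30 N).
It fails at once if a tumbler is tipped over (angle between any of tumbler_red, tumbler_blue, tumbler_yellow's own z axis and vertical above 0.5 rad).
It fails at once if one of the other things on the table is moved by more than 2 cm (distance of any of glue_stick, cookie_tray, fruit_bowl, crayon_tin, pencil_cup from where it was at the start of the episode above 0.02 m).
It also fails if it takes over 72 s, if anything falls off the work surface, if the arm or the gripper's body presses on something with over 40 N, if the wrist force passes 120 N, or if a joint passes its speed limit or range.

ROBOT

A 7-joint arm with a two-finger parallel gripper is mounted at the origin on the work surface. World frame = base frame: x ahead of the robot, y to its left, z up, the work surface at z = 0. Lengths are in m, angles in rad, forces in N, time in s.
With the tool pointing down it reaches from about 0.4 to 0.85 m from the base axis. Payload 10.4 kg.
Tool frame: the origin (TCP) lies at the very end of the fingers, on their centre line; the grasp point (between the pads) lies 19 mm behind it; z points along the fingers, y is the direction in which the jaws open and shut (so a half turn about z gives the same grasp; the last joint's range is limited). The gripper opens to 87 mm and grips with 3 to 60 N. Pads are 19 mm wide; open, the fingers measure 117 mm over their backs; the gripper's body (75 mm by 190 mm) begins 51 mm behind the grasp point.
Start: joints at [-1.176, 0.332, -0.065, 1.46, 0.022, 1.35, -0.088], TCP at [0.254, 0.571, 0.193] pointing down, gripper open.
Joint ranges: [-2.6, 2.6], [-0.5, 2.12], [-1.47, 1.34], [0.16, 2.42], [-1.27, 4.41], [0.06, 2.06], [-2.6, 2.6]. Speed limits (rad/s): [2.22, 2.22, 2.79, 2.79, 3.14, 3.14, 3.14].

INTERFACE

Orientations are given as a unit quaternion [x, y, z, w].
In Python, from bench import r, eyes, job gives the robot as it stands. The module is installed in compiled form; this text tells all that it offers.
- The arm moves only by the tool play_rows, never from a script. Its argument "motion" is a list of rows, each a list of 7 numbers: the shift along the tool's x, y, z as a fraction of full scale, then the turn, a rotation vector about the tool's x, y, z as a fraction of full scale, then the opening in per cent of the stroke, from 0 (shut) to 100 (fully open). A call has 1 to 5 rows; each row is the pose to reach, as a shift and turn from the pose commanded when the call began, along the tool's axes at that moment; what a row does not reach only later rows make up. Full scale, the value 1, is 0.2 m for a shift and 90 degrees for a turn. A row lasts 1/8 s, in which the tool goes at most 62.5 mm and 10.7 degrees, less where a joint would pass 70% of its speed; a pose out of reach is approached as far as the arm can. A call with a number of a shift or a turn outside -1 to 1 is refused whole. A call with a gripper value outside its range is refused whole. The fingers move at their own pace and stop on an object; "squeeze" is the grip in N (left out, the last holds). Time passes only in rows, so rows that repeat a pose let the fingers close. It gives the time, the measured TCP pose, the force and the opening at its end, in the units of the state.
- r.read_state(): the state, without advancing time (a new reading comes with each control period).
- eyes.camera(name): name is "scene" or "top" or "wrist"; returns a dict with "image" (400x640x3 uint8, red, green, blue), "mtx" (3x3 intrinsics, pixels), "R" (3x3) and "t" (3): a world point X has camera coordinates R X + t. Camera axes: x right, y down, z forward; pixel columns grow to the right and rows downward; lengths in m; the calibration is good to about 2 mm. The wrist camera is an equidistant fisheye: a pixel r from the principal point sees the ray r / f radians off the axis. A picture is of the moment at which its call begins. There is no depth.
- job.close_job(): hands the job in, once; it reports no verdict.
Trained networks look in a picture, given as the dict that the camera call returned (one of the last four; its "shot" number tells which), for a name from the list of things; names that differ only in an ending like _2 or _b are one class to them, and where a whole thing is asked for, a point or a joint stands for the part that bears it (a point fixed in the world has none). Each returns a list of dicts, best first, with "p" (0 to 1); they miss things now and then, are a little off and sometimes report something else, mostly with a low value. They report only what shows in the picture. A call takes as long as a camera call.
- eyes.regions_of(picture, label): "region" (400x640 bool, what is visible of it) and "xy" ([column, row] in pixels, amid what is visible of it).
- eyes.landmark_of(picture, label): "xy" ([column, row] in pixels: a listed point, or the origin of a listed thing).
The state is a dict: "time": time; "joint_positions": joint angles; "joint_vel": joint speeds; "joint_torque": joint torques, N m; "ee_pos": TCP position; "eef_rot": TCP orientation; "ft_force": force on the tool from outside, world axes, zero at the start; "torque": the same for the moment, N m; "width": finger opening in m.
Only numpy, scipy, OpenCV 4.12 (cv2) and the standard library are available. Lean on these libraries where they do the work, as an engineer would, in place of code of your own. Each camera call takes 0.05 s, during which the arm holds its last target. There are 200 camera calls.

## Working session

There is one attempt and no reset: what is moved stays moved. The work goes in short steps, Python scripts to look and compute and a tool call to move; the robot and the scene stay as the last step left them, time stands still between calls to the robot, and variables do not carry over. Pictures are saved under pics/ and viewed, about 8 in all and at most 12, crops included, and the job is handed in when it is done.

Besides the shell and the picture viewer there is one more tool, called after "Call:" by a JSON object that holds its "api" and its "payload", one argument or row to a line. play_rows: Moves the arm, as the interface text tells. Shift numbers are shares of 0.2 m and turn numbers shares of 90 degrees, none past 1 either way. Its arguments: {"type":"object","properties":{"motion":{"type":"array","items":{"type":"array","items":{"type":"number"}}},"squeeze":{"type":"number"}},"required":["motion"]}

```bash
mkdir -p pics; cat > h.py <<'E'
import numpy as np,cv2
from scipy.optimize import least_squares
from scipy.spatial.transform import Rotation as Ro
from bench import r,eyes,job
def ray(c,xy,name):
    K=c["mtx"];R=np.array(c["R"]);t=np.array(c["t"])
    a=np.array([(xy[0]-K[0][2])/K[0][0],(xy[1]-K[1][2])/K[1][1]])
    if name=="wrist":
        th=np.hypot(*a); d=np.array([*(a/max(th,1e-9)*np.sin(th)),np.cos(th)])
    else: d=np.array([a[0],a[1],1.])
    d=R.T@d; return -R.T@t,d/np.linalg.norm(d)
def tri(rs):
    A=sum(np.eye(3)-np.outer(d,d) for o,d in rs);b=sum((np.eye(3)-np.outer(d,d))@o for o,d in rs)
    X=np.linalg.solve(A,b);return X,[float(np.linalg.norm(np.cross(X-o,d))) for o,d in rs]
def onz(o,d,z): return o+d*(z-o[2])/d[2]
E
cat > a.py <<'E'
from h import *
np.set_printoptions(precision=4,suppress=True)
s=r.read_state();print(s["time"],s["ee_pos"],s["eef_rot"],s["ft_force"],s["width"])
C={n:eyes.camera(n) for n in("scene","top","wrist")}
for n,c in C.items():
    cv2.imwrite(f"pics/{n}0.png",c["image"][:,:,::-1])
    print(n,-np.array(c["R"]).T@c["t"])
for l in["sanitiser","lane_stop","lane_mouth","panel_centre","brow_edge","tumbler_red","tumbler_blue","tumbler_yellow","glue_stick","cookie_tray","fruit_bowl","crayon_tin","pencil_cup"]:
    rs=[]
    for n in C:
        q=eyes.landmark_of(C[n],l)
        if q:
            o,d=ray(C[n],q[0]["xy"],n)
            print(l,n,round(q[0]["p"],2),np.array(q[0]["xy"]).round(1),"z0:",onz(o,d,0)[:2])
            if q[0]["p"]>.4: rs.append((o,d))
    if len(rs)>1: print("   TRI",*tri(rs))
E
python3 a.py
```

```text
0.0 [0.2534 0.5709 0.1922] [ 0.2074  0.9783 -0.0007 -0.0001] [-0.7401 -0.9577 -1.1306] 0.0867610772237636
scene [0.8969 0.831  0.9379]
top [ 0.4008 -0.026   1.5153]
wrist [0.1761 0.6059 0.3848]
sanitiser scene 0.85 [279.5 212.8] z0: [ 0.5561 -0.1841]
sanitiser top 0.9 [379.2 193.1] z0: [ 0.5385 -0.1774]
   TRI [ 0.5472 -0.1817 -0.0025] [0.009296505254828584, 0.009296505254828702]
lane_stop scene 0.76 [279.4 215.2] z0: [ 0.5609 -0.1729]
lane_mouth scene 0.6 [314.2 247. ] z0: [0.5197 0.0124]
lane_mouth top 0.98 [310.9 197.6] z0: [0.5252 0.0251]
   TRI [0.5246 0.0244 0.0134] [0.000588009614523849, 0.0005880096145238674]
brow_edge scene 0.7 [299.4 233.7] z0: [ 0.5368 -0.0617]
tumbler_red scene 0.6 [388.5 266.2] z0: [0.3569 0.1809]
tumbler_red top 0.74 [204.  170.6] z0: [0.606  0.3441]
   TRI [0.5344 0.3167 0.2374] [0.04985403280001289, 0.04985403280001296]
tumbler_blue scene 0.91 [385.2 323.9] z0: [0.4734 0.3427]
tumbler_blue top 0.83 [204.6 218.6] z0: [0.4628 0.3401]
tumbler_blue wrist 0.89 [255.1 335.4] z0: [0.464  0.3477]
   TRI [ 0.4675  0.3413 -0.007 ] [0.0035469049141477445, 0.0044
[... 493 characters left out ...]
] [0.0026155745269681174, 0.0026155745269681387]
fruit_bowl scene 0.78 [325.8 172.1] z0: [ 0.3101 -0.3238]
fruit_bowl top 0.94 [430.  269.7] z0: [ 0.3129 -0.3249]
fruit_bowl wrist 0.64 [ 35.4 327.8] z0: [ 0.3083 -0.3058]
   TRI [ 0.3107 -0.3259 -0.0053] [0.003684126773780724, 0.0018807247663467856, 0.002902082369087163]
crayon_tin scene 0.52 [325.  174.4] z0: [ 0.3195 -0.3119]
crayon_tin top 0.56 [175.2 191.9] z0: [0.5423 0.429 ]
   TRI [0.5497 0.2671 0.4582] [0.055711685125180856, 0.05571168512518091]
pencil_cup top 0.91 [468.9 228.3] z0: [ 0.4343 -0.4409]
pencil_cup wrist 0.84 [ 44.4 364.8] z0: [ 0.4318 -0.4555]
   TRI [ 0.4313 -0.4403  0.0051] [0.0030117328325663223, 0.003011732832566378]
```

View pics/scene0.png

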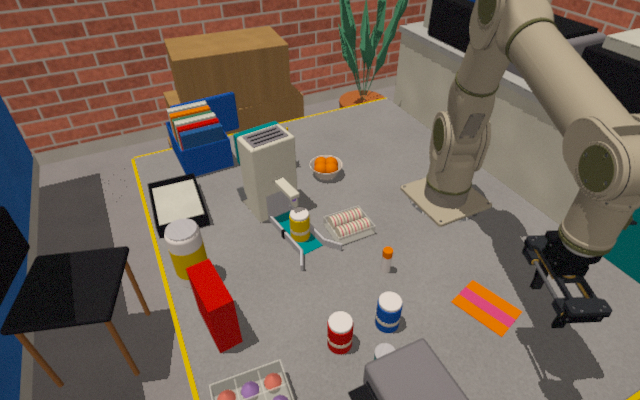

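View pics/top0.png

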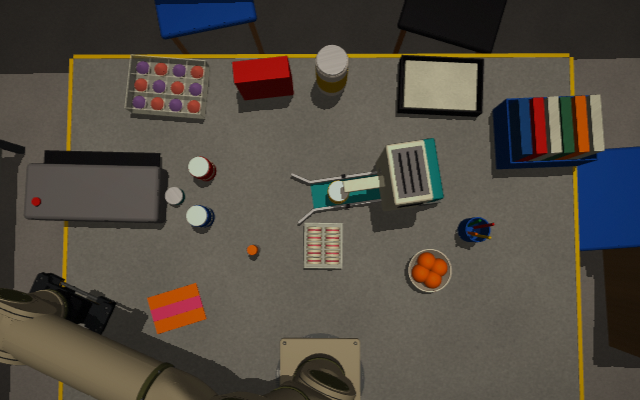

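The scene view shows the machine at about (275,175) with yellow at (300,225), and red (340,333) and blue (388,312) near each other. In the top view the tin is at (174,196) beside them, and the glue stick is at (252,250). Next I'll do precise fits and an enlarged crop of the machine.

```bash
cat >> h.py <<'E'
def proj(c,X,name):
    P=(np.array(c["R"])@np.atleast_2d(X).T).T+c["t"];K=c["mtx"]
    if name=="wrist":
        rho=np.hypot(P[:,0],P[:,1]);k=np.arctan2(rho,P[:,2])/np.maximum(rho,1e-9)
        a=P[:,:2]*k[:,None]
    else: a=P[:,:2]/P[:,2:]
    return a*[K[0][0],K[1][1]]+[K[0][2],K[1][2]]
def cyl(x,y,rad=.031,h=.095,z=0):
    a=np.linspace(0,2*np.pi,48)
    return np.array([[x+rad*np.cos(t),y+rad*np.sin(t),zz] for zz in(z,z+h) for t in a])
def bb(p): return np.r_[p.min(0),p.max(0)]
def fitcyl(C,l,x0,rad=.031,h=.095,names=("top","scene"),free=True):
    obs={}
    for n in names:
        q=eyes.regions_of(C[n],l)
        if q and q[0]["p"]>.4:
            ys,xs=np.nonzero(q[0]["region"]);obs[n]=np.array([xs.min(),ys.min(),xs.max()+1,ys.max()+1])-0.0
    f=lambda v:np.concatenate([bb(proj(C[n],cyl(v[0],v[1],rad,h,v[2] if free else 0),n))-obs[n] for n in obs])
    s=least_squares(f,[*x0,0.] ,loss="soft_l1")
    return s.x.round(4),list(obs),f(s.x).round(1)
E
cat > b.py <<'E'
from h import *
C={n:eyes.camera(n) for n in("scene","top")}
for l,x0,rad,h in[("tumbler_red",(.58,.33),.031,.095),("tumbler_blue",(.46,.34),.031,.095),("tumbler_yellow",(.53,-.05),.031,.095),("glue_stick",(.38,.18),.0145,.085),("crayon_tin",(.53,.42),.0255,.032)]:
    try: print(l,*fitcyl(C,l,x0,rad,h))
    except Exception as e: print(l,e)
    for n in C: print([(round(q["p"],2),np.round(q["xy"]).tolist()) for q in eyes.regions_of(C[n],l)[:3]])
np.save("top_cal.npy",{k:{"mtx":v["mtx"],"R":v["R"],"t":v["t"]} for k,v in C.items()},allow_pickle=True)
a=cv2.resize(C["top"]["image"][120:240,280:450,::-1],None,fx=4.5,fy=4.5,interpolation=cv2.INTER_CUBIC)
cv2.imwrite("pics/topc.png",a)
a=cv2.resize(C["scene"]["image"][110:280,220:390,::-1],None,fx=3.5,fy=3.5,interpolation=cv2.INTER_CUBIC)
cv2.imwrite("pics/scenec.png",a)
E
python3 b.py
```

```text
tumbler_red [ 0.6053  0.3367 -0.003 ] ['top', 'scene'] [-0.3 -0.5  1.1  0.3 -0.1 -1.1  0.5  1.6]
[(0.85, [337.0, 331.0])]
[(0.56, [200.0, 167.0])]
tumbler_blue [ 0.4677  0.34   -0.0015] ['top', 'scene'] [-0.5 -0.6  1.2  0.4 -0.5  0.   0.9  0.1]
[(0.97, [387.0, 314.0]), (0.26, [381.0, 346.0])]
[(0.84, [202.0, 216.0]), (0.74, [396.0, 182.0])]
tumbler_yellow [ 0.5363 -0.0529 -0.0009] ['top', 'scene'] [-0.3 -1.3  0.9  0.3  0.4 -0.3  0.4  0.6]
[(0.55, [298.0, 224.0])]
[(0.72, [335.0, 194.0])]
glue_stick [ 0.467   0.0658 -0.0755] ['top', 'scene'] [  -0.    74.1 -139.8    0.9  -48.8    0.2  -50.8   -0.3]
[(0.79, [386.0, 259.0])]
[(0.46, [394.0, 184.0])]
crayon_tin [0.5284 0.4219 0.0053] ['top', 'scene'] [-0.1 -0.3  0.5 -0.  -0.5 -2.9  1.3  7.9]
[(0.75, [383.0, 344.0])]
[(0.51, [173.0, 195.0])]
```

View pics/topc.png

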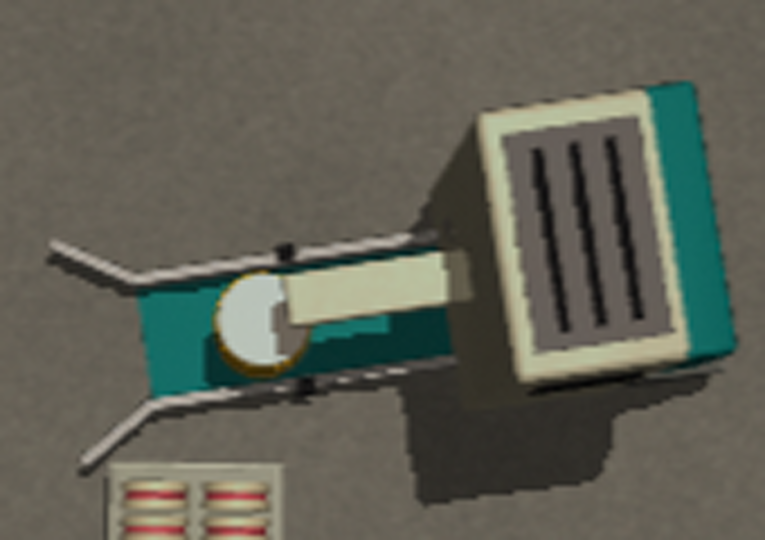

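View pics/scenec.png

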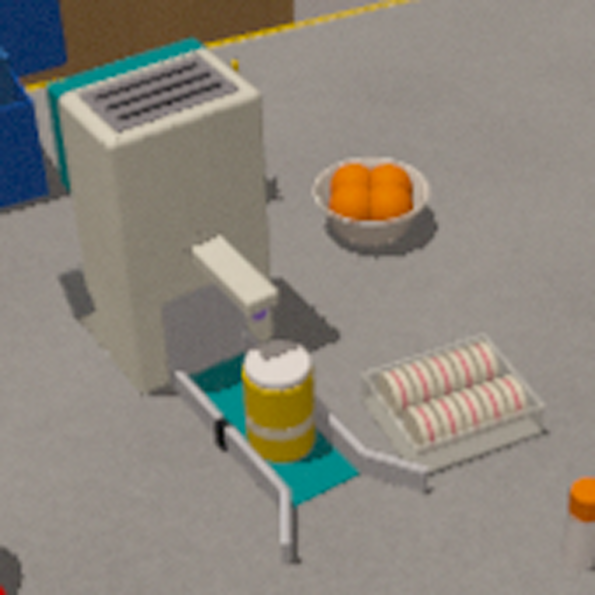

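The crops show the lane with its knees at (133,280) and (152,402) and the tower top corners at (478,112), (520,383) in the top crop. I'll fit the machine pose to these.

```bash
cat > c.py <<'E'
from h import *
C=np.load("top_cal.npy",allow_pickle=True).item()
pts=[("top",480,112,85,0,280),("top",520,383,-65,0,280),("top",693,83,85,-121,280),("top",737,355,-65,-121,280),
("top",133,278,51,200,28),("top",152,403,-31,200,28),("top",142,290,47,200,0),("top",157,397,-27,200,0),
("scene",148,395,85,0,0),("scene",110,143,85,0,280),("scene",262,95,-65,0,280),("scene",283,487,51,200,28),("scene",365,455,-31,200,28)]
def tf(v,p):
    c,s=np.cos(v[2]),np.sin(v[2]);return np.array([v[0]+c*p[0]-s*p[1],v[1]+s*p[0]+c*p[1],p[2]])
def f(v):
    o=[]
    for n,u,w,*p in pts:
        q=np.array([u,w])/(4.5 if n=="top" else 3.5)+((280,120) if n=="top" else (220,110))-.5
        o.append(proj(C[n],tf(v,np.array(p)/1e3),n)[0]-q)
    return np.concatenate(o)
s=least_squares(f,[.54,-.18,.1],loss="soft_l1");v=s.x
print(v.round(4),np.degrees(v[2]));print(f(v).reshape(-1,2).round(1).tolist())
np.save("pose.npy",v)
R=np.array([[np.cos(v[2]),-np.sin(v[2])],[np.sin(v[2]),np.cos(v[2])]])
for n,p in(("red",(.6053,.3367)),("blue",(.4677,.34)),("yel",(.5363,-.0529)),("tin",(.5284,.4219)),("glue",(.38,.182)),("tray",(.377,-.012)),("cup",(.432,-.440)),("bowl",(.311,-.325))): print(n,(R.T@(np.array(p)-v[:2])).round(4))
for p in((10,0,0),(10,200,0),(10,300,0),(10,-121,75),(10,-121-.605*60,75+.796*60)): print(p,tf(v,np.array(p)/1e3).round(4))
E
python3 c.py
```

```text
[ 0.5478 -0.1774  0.1372] 7.861838582938998
[[-0.6, -0.0], [-0.5, 0.7], [1.4, -0.4], [0.9, 0.1], [0.7, -0.1], [0.2, -0.1], [-0.8, -0.4], [-0.8, 0.5], [-1.7, 0.6], [-0.3, 0.8], [1.1, -0.9], [0.4, 0.7], [-0.3, -1.1]]
red [0.1273 0.5014]
blue [-0.0086  0.5235]
yel [0.0056 0.1249]
tin [0.0628 0.5963]
glue [-0.1171  0.3789]
tray [-0.1466  0.1872]
cup [-0.1506 -0.2443]
bowl [-0.2548 -0.1139]
(10, 0, 0) [ 0.5577 -0.176   0.    ]
(10, 200, 0) [0.5303 0.0221 0.    ]
(10, 300, 0) [0.5167 0.1212 0.    ]
(10, -121, 75) [ 0.5742 -0.2959  0.075 ]
(10, -157.3, 122.76) [ 0.5792 -0.3318  0.1228]
```

```bash
cat > d.py <<'E'
from h import *
C=np.load("top_cal.npy",allow_pickle=True).item()
for a,b in(((420,343),(163,222)),((366,376),(165,160))):
    print(tri([ray(C["scene"],a,"scene"),ray(C["top"],b,"top")]))
E
cat > go.py <<'E'
import sys
from h import *
# go.py x y z [lane]  -> fractions from the current pose; default yaw: jaws along lane x, pointing down
s=r.read_state();v=np.load("pose.npy");c,n=np.cos(v[2]),np.sin(v[2])
a=[float(q) for q in sys.argv[1:4]]
p=np.array(a)
if len(sys.argv)>4: p=np.array([v[0]+c*a[0]-n*a[1],v[1]+n*a[0]+c*a[1],a[2]])
R=Ro.from_quat(s["eef_rot"])
T=Ro.from_matrix(np.array([[-n,c,0],[c,n,0],[0,0,-1]]))
rv=(R.inv()*T).as_rotvec()
print("t",round(s["time"],2),"at",np.round(s["ee_pos"],4),"lane",(np.array([[c,n],[-n,c]])@(np.array(s["ee_pos"])[:2]-v[:2])).round(4),"F",np.round(s["ft_force"],1),"w",round(s["width"],4),"q",np.round(s["joint_positions"],2))
print("shift",(R.inv().apply(p-s["ee_pos"])/.2).round(3),"turn",(rv/(np.pi/2)).round(3),np.degrees(np.linalg.norm(rv)).round(1))
E
python3 d.py; python3 go.py .4677 .34 .16
```

```text
(array([0.45055131, 0.44832699, 0.0481305 ]), [0.0006061803622306512, 0.0006061803622306901])
(array([0.61849166, 0.45377926, 0.04855245]), [0.014315666155152522, 0.014315666155152507])
t 3.2 at [0.2536 0.5713 0.193 ] lane [-0.189   0.7818] F [-0.8 -0.4  0.6] w 0.0873 q [-1.18  0.33 -0.06  1.46  0.02  1.35 -0.09]
shift [-1.448 -0.622  0.165] turn [ 0.    -0.     0.647] 58.2
```

Call:
{"api": "play_rows", "payload": {
  "motion": [
    [-0.25,-0.12,0,0,0,0.11,100],
    [-0.5,-0.24,0,0,0,0.22,100],
    [-0.75,-0.36,0,0,0,0.33,100],
    [-0.9,-0.45,0,0,0,0.44,100],
    [-1,-0.5,0,0,0,0.55,100]
  ]
}}

```text
time: 3.82
ee_pos: [0.3972, 0.3969, 0.1932]
eef_rot: [0.601, 0.799, 0.0, 0.0]
ft_force: [-0.6, 0.9, 0.2]
width: 0.0867
```

```bash
python3 go.py .4677 .34 .12
```

```text
t 3.83 at [0.3972 0.3969 0.1932] lane [-0.0706  0.5895] F [-0.6  0.9  0.2] w 0.0867 q [-0.99  0.19  0.15  1.64 -0.03  1.31 -0.56]
shift [-0.371  0.26   0.366] turn [ 0.    -0.     0.092] 8.2
```

Call:
{"api": "play_rows", "payload": {
  "motion": [
    [-0.18,0.13,0.1,0,0,0.09,100],
    [-0.37,0.26,0.25,0,0,0.092,100],
    [-0.37,0.26,0.36,0,0,0.092,100],
    [-0.37,0.26,0.36,0,0,0.092,100],
    [-0.37,0.26,0.36,0,0,0.092,100]
  ]
}}

```text
time: 4.45
ee_pos: [0.4666, 0.3436, 0.122]
eef_rot: [0.654, 0.757, 0.001, -0.0]
ft_force: [-0.2, -0.0, 0.4]
width: 0.087
```

```bash
cat > w.py <<'E'
from h import *
import sys
n=sys.argv[1];lab=sys.argv[2]
c=eyes.camera("wrist");s=r.read_state()
q=eyes.regions_of(c,lab)
print([(round(a["p"],2),a["xy"]) for a in q[:2]])
im=c["image"][:,:,::-1].copy()
p=np.array(s["ee_pos"]);R=Ro.from_quat(s["eef_rot"])
for d in([0,0,0],[0,.043,0],[0,-.043,0]): cv2.circle(im,tuple(int(round(x)) for x in proj(c,p+R.apply(d),"wrist")[0]),3,(255,0,255),1)
cv2.imwrite(f"pics/{n}.png",im)
if q:
    ys,xs=np.nonzero(q[0]["region"]);print("bbox",xs.min(),ys.min(),xs.max(),ys.max())
E
python3 w.py wr1 tumbler_blue; python3 go.py .4677 .34 .04
```

```text
[(0.85, [327.4, 204.4])]
bbox 287 157 364 250
t 4.55 at [0.4668 0.3437 0.1223] lane [-0.0089  0.5272] F [-0.1 -0.8  0.3] w 0.0867 q [-0.89  0.28  0.21  1.69 -0.06  1.18 -0.52]
shift [-0.019  0.001  0.411] turn [ 0.001 -0.001  0.005] 0.5
```

View pics/wr1.png

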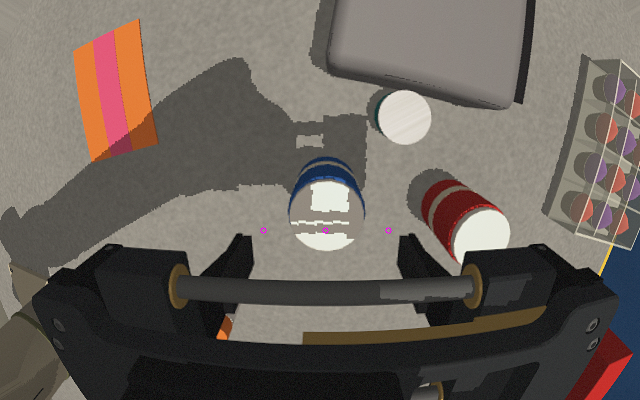

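The wrist view shows the blue lid at about (326,218), centred between the fingertip marks at (263,230) and (388,230), with red and the tin clear. I'll descend and grip.

Call:
{"api": "play_rows", "payload": {
  "motion": [
    [-0.018,0,0.15,0,0,0.005,100],
    [-0.018,0,0.3,0,0,0.005,100],
    [-0.018,0,0.41,0,0,0.005,100],
    [-0.018,0,0.41,0,0,0.005,100],
    [-0.018,0,0.41,0,0,0.005,60]
  ],
  "squeeze": 15
}}

```text
time: 5.18
ee_pos: [0.4679, 0.3399, 0.0405]
eef_rot: [0.657, 0.754, 0.001, 0.0]
ft_force: [0.2, 0.8, 0.1]
width: 0.0825
```

Call:
{"api": "play_rows", "payload": {
  "motion": [
    [0,0,0,0,0,0,40],
    [0,0,0,0,0,0,40],
    [0,0,0,0,0,0,40],
    [0,0,0,0,0,0,40]
  ]
}}

```text
time: 5.68
ee_pos: [0.4677, 0.3394, 0.0396]
eef_rot: [0.657, 0.754, 0.001, 0.0]
ft_force: [0.7, -0.9, 4.9]
width: 0.0615
```

```bash
python3 go.py .01 .235 .10 lane;python3 go.py .01 .5 .10 lane
```

```text
t 5.67 at [0.4677 0.3394 0.0396] lane [-0.0086  0.5229] F [ 0.7 -0.9  4.9] w 0.0615 q [-0.88  0.36  0.21  1.77 -0.09  1.01 -0.5 ]
shift [-1.439  0.094 -0.303] turn [ 0.001 -0.001 -0.   ] 0.1
t 5.67 at [0.4677 0.3394 0.0396] lane [-0.0086  0.5229] F [ 0.7 -0.9  4.9] w 0.0615 q [-0.88  0.36  0.21  1.77 -0.09  1.01 -0.5 ]
shift [-0.114  0.093 -0.302] turn [ 0.001 -0.001 -0.   ] 0.1
```

Call:
{"api": "play_rows", "payload": {
  "motion": [
    [0,0,-0.12,0,0,0,40],
    [-0.1,0.03,-0.24,0,0,0,40],
    [-0.3,0.06,-0.24,0,0,0,40],
    [-0.55,0.09,-0.24,0,0,0,40],
    [-0.8,0.09,-0.24,0,0,0,40]
  ]
}}

```text
time: 6.3
ee_pos: [0.5068, 0.1813, 0.0865]
eef_rot: [0.657, 0.754, -0.0, -0.0]
ft_force: [1.0, 0.5, -1.8]
width: 0.0616
```

```bash
python3 go.py .01 .24 .08 lane
```

```text
t 6.3 at [0.5068 0.1813 0.0865] lane [0.0085 0.3609] F [ 1.   0.5 -1.8] w 0.0616 q [-0.69  0.23  0.3   1.84 -0.08  1.09 -0.23]
shift [-0.604  0.008  0.033] turn [-0.  0. -0.] 0.0
```

Call:
{"api": "play_rows", "payload": {
  "motion": [
    [-0.2,0.008,0.033,0,0,0,40],
    [-0.42,0.008,0.033,0,0,0,40],
    [-0.61,0.008,0.033,0,0,0,40],
    [-0.61,0.008,0.13,0,0,0,40],
    [-0.61,0.008,0.2,0,0,0,40]
  ]
}}

```text
time: 6.92
ee_pos: [0.5244, 0.0621, 0.0458]
eef_rot: [0.657, 0.754, -0.0, -0.0]
ft_force: [0.4, 0.6, -2.1]
width: 0.0614
```

```bash
python3 go.py .01 .19 .041 lane
```

```text
t 6.92 at [0.5244 0.0621 0.0458] lane [0.0096 0.2404] F [ 0.4  0.6 -2.1] w 0.0614 q [-0.53  0.26  0.37  1.9  -0.11  1.    0.03]
shift [-0.252  0.002  0.024] turn [-0.001 -0.    -0.001] 0.1
```

Call:
{"api": "play_rows", "payload": {
  "motion": [
    [-0.08,0.002,0.022,0,0,0,40],
    [-0.16,0.002,0.022,0,0,0,40],
    [-0.24,0.002,0.022,0,0,0,40],
    [-0.29,0.002,0.022,0,0,0,40],
    [-0.34,0.002,0.022,0,0,0,40]
  ]
}}

```text
time: 7.55
ee_pos: [0.5351, -0.0052, 0.0429]
eef_rot: [0.657, 0.754, 0.0, -0.0]
ft_force: [0.0, 2.4, -0.8]
width: 0.0613
```

```bash
python3 go.py .01 .158 .041 lane
```

```text
t 7.55 at [ 0.5351 -0.0052  0.0429] lane [0.011  0.1723] F [ 0.   2.4 -0.8] w 0.0613 q [-0.43  0.28  0.41  1.89 -0.13  0.99  0.17]
shift [-0.072 -0.005  0.009] turn [ 0. -0. -0.] 0.1
```

Call:
{"api": "play_rows", "payload": {
  "motion": [
    [-0.03,-0.004,0.012,0,0,0,40],
    [-0.06,-0.004,0.014,0,0,0,40],
    [-0.07,-0.004,0.016,0,0,0,40],
    [-0.07,-0.004,0.016,0,0,0,40],
    [-0.07,-0.004,0.016,0,0,0,40]
  ]
}}

```text
time: 8.18
ee_pos: [0.5361, -0.0178, 0.0401]
eef_rot: [0.657, 0.754, 0.001, -0.0]
ft_force: [-2.8, 3.8, 8.0]
width: 0.0618
```

Call:
{"api": "play_rows", "payload": {
  "motion": [
    [0,0,0,0,0,0,70],
    [0,0,0,0,0,0,100],
    [0,0,0,0,0,0,100],
    [0,0,-0.1,0,0,0,100],
    [0,0,-0.3,0,0,0,100]
  ]
}}

```text
time: 8.8
ee_pos: [0.5346, -0.0193, 0.0986]
eef_rot: [0.657, 0.754, -0.001, -0.001]
ft_force: [1.3, -0.6, 0.1]
width: 0.0854
```

```bash
python3 go.py .6053 .3367 .12
```

```text
t 8.8 at [ 0.5346 -0.0193  0.0986] lane [0.0085 0.1583] F [ 1.3 -0.6  0.1] w 0.0854 q [-0.43  0.22  0.43  1.84 -0.1   1.11  0.17]
shift [ 1.716  0.592 -0.11 ] turn [-0.002  0.    -0.   ] 0.2
```

Call:
{"api": "play_rows", "payload": {
  "motion": [
    [0.1,0,-0.14,0,0,0,100],
    [0.35,0.1,-0.15,0,0,0,100],
    [0.6,0.25,-0.15,0,0,0,100],
    [0.85,0.4,-0.15,0,0,0,100],
    [1,0.55,-0.15,0,0,0,100]
  ]
}}

```text
time: 9.43
ee_pos: [0.6177, 0.1975, 0.129]
eef_rot: [0.656, 0.755, 0.0, -0.0]
ft_force: [0.7, -0.4, 0.3]
width: 0.0871
```

```bash
cat > b2.py <<'E'
from h import *
C={n:eyes.camera(n) for n in("scene","top")}
v=np.load("pose.npy");c,n=np.cos(v[2]),np.sin(v[2])
import sys
for l,x0 in[("tumbler_red",(.605,.337)),("tumbler_blue",(.535,-.02)),("tumbler_yellow",(.546,-.08))]:
    try:
        a=fitcyl(C,l,x0);print(l,*a,"lane",np.array([[c,n],[-n,c]])@(a[0][:2]-v[:2]))
    except Exception as e: print(l,e)
m=np.vstack([cv2.resize(C["scene"]["image"][140:280,230:430,::-1],None,fx=2.5,fy=2.5),cv2.resize(C["top"]["image"][150:240,280:480,::-1],None,fx=2.5,fy=2.5)])
cv2.imwrite(f"pics/{sys.argv[1]}.png",m)
E
python3 b2.py mid1; python3 go.py .6053 .3367 .11
```

```text
tumbler_red [ 0.6061  0.3379 -0.0025] ['top', 'scene'] [-0.8 -5.8 17.6  3.  -0.2 -0.7  0.4  1.1] lane [0.12824318 0.50244546]
tumbler_blue [ 0.571   0.0023 -0.5969] ['top', 'scene'] [  0.1   7.6  -5.2   1.8 -78.3  -9.5 -82.8   2.1] lane [0.04756812 0.17480098]
tumbler_yellow [ 0.3106 -0.7371 -0.6268] ['scene'] [-1.6  0.6  1.8 -0.6] lane [-0.31152301 -0.52203048]
t 9.82 at [0.6176 0.1927 0.1296] lane [0.1197 0.357 ] F [-0.6 -0.6  0.4] w 0.0869 q [-0.62  0.43  0.32  1.5  -0.14  1.24 -0.14]
shift [0.722 0.036 0.098] turn [ 0.     0.    -0.001] 0.1
```

View pics/mid1.png

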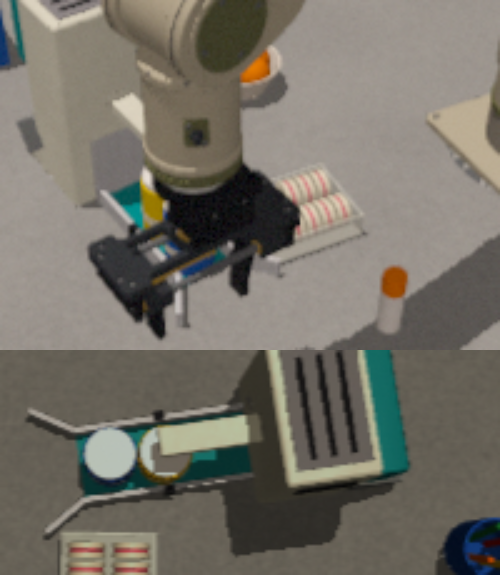

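The top crop shows blue at (110,454) and yellow at (165,453), both standing in the lane. The scene view is blocked by the arm, so its blue and yellow fits are void. On to red, which hasn't moved.

Call:
{"api": "play_rows", "payload": {
  "motion": [
    [0.25,0.036,0.05,0,0,0,100],
    [0.5,0.036,0.09,0,0,0,100],
    [0.72,0.036,0.09,0,0,0,100],
    [0.725,0.037,0.25,0,0,0,100],
    [0.725,0.037,0.35,0,0,0,100]
  ]
}}

```text
time: 10.45
ee_pos: [0.6046, 0.338, 0.0581]
eef_rot: [0.657, 0.754, -0.001, -0.0]
ft_force: [-0.4, -1.2, -0.1]
width: 0.0872
```

```bash
python3 go.py .6053 .3370 .0400
```

```text
t 10.45 at [0.6046 0.338  0.0581] lane [0.1268 0.5028] F [-0.4 -1.2 -0.1] w 0.0872 q [-0.76  0.58  0.27  1.42 -0.16  1.16 -0.34]
shift [-0.005  0.003  0.09 ] turn [-0.001  0.    -0.   ] 0.1
```

Call:
{"api": "play_rows", "payload": {
  "motion": [
    [-0.005,0.003,0.09,0,0,0,100],
    [-0.005,0.003,0.09,0,0,0,60],
    [-0.005,0.003,0.09,0,0,0,40],
    [-0.005,0.003,0.09,0,0,0,40],
    [-0.005,0.003,0.09,0,0,0,40]
  ]
}}

```text
time: 11.08
ee_pos: [0.6063, 0.3383, 0.0424]
eef_rot: [0.657, 0.754, 0.001, 0.0]
ft_force: [-2.1, -1.9, 4.2]
width: 0.0616
```

```bash
python3 go.py .01 .26 .09 lane
```

```text
t 11.07 at [0.6063 0.3383 0.0424] lane [0.1284 0.5028] F [-2.1 -1.9  4.2] w 0.0616 q [-0.76  0.6   0.26  1.43 -0.16  1.13 -0.33]
shift [-1.214 -0.591 -0.24 ] turn [ 0.001 -0.001 -0.   ] 0.1
```

Call:
{"api": "play_rows", "payload": {
  "motion": [
    [0,0,-0.12,0,0,0,40],
    [-0.1,-0.1,-0.24,0,0,0,40],
    [-0.35,-0.25,-0.25,0,0,0,40],
    [-0.6,-0.42,-0.25,0,0,0,40],
    [-0.85,-0.59,-0.25,0,0,0,40]
  ]
}}

```text
time: 11.7
ee_pos: [0.5112, 0.1517, 0.0914]
eef_rot: [0.657, 0.754, 0.0, 0.0]
ft_force: [1.3, -0.9, -2.4]
width: 0.0615
```

```bash
python3 go.py .01 .25 .09 lane;
```

```text
t 11.7 at [0.5112 0.1517 0.0914] lane [0.0088 0.331 ] F [ 1.3 -0.9 -2.4] w 0.0615 q [-0.67  0.21  0.33  1.85 -0.08  1.09 -0.17]
shift [-0.405  0.006  0.007] turn [ 0. -0. -0.] 0.0
```

Call:
{"api": "play_rows", "payload": {
  "motion": [
    [-0.2,0.006,0,0,0,0,40],
    [-0.4,0.006,0.03,0,0,0,40],
    [-0.4,0.006,0.14,0,0,0,40],
    [-0.4,0.006,0.23,0,0,0,40],
    [-0.45,0.006,0.24,0,0,0,40]
  ]
}}

```text
time: 12.32
ee_pos: [0.525, 0.0666, 0.043]
eef_rot: [0.656, 0.755, 0.0, -0.001]
ft_force: [-5.4, 5.5, 15.9]
width: 0.0617
```

```bash
python3 go.py .01 .17 .042 lane;
```

```text
t 12.32 at [0.525  0.0666 0.043 ] lane [0.0108 0.2448] F [-5.4  5.5 15.9] w 0.0617 q [-0.54  0.27  0.38  1.9  -0.12  0.99  0.03]
shift [-0.374 -0.005  0.004] turn [-0.001 -0.001  0.002] 0.2
```

Call:
{"api": "play_rows", "payload": {
  "motion": [
    [0,-0.003,-0.012,0,0,0,40],
    [-0.08,-0.003,-0.012,0,0,0,40],
    [-0.16,-0.003,-0.012,0,0,0,40],
    [-0.22,-0.003,-0.012,0,0,0,40],
    [-0.27,-0.003,-0.012,0,0,0,40]
  ]
}}

```text
time: 12.95
ee_pos: [0.5326, 0.0102, 0.0459]
eef_rot: [0.657, 0.754, 0.0, -0.0]
ft_force: [-1.2, 4.1, 0.5]
width: 0.0612
```

```bash
python3 go.py .01 .16 .043 lane;
```

```text
t 12.95 at [0.5326 0.0102 0.0459] lane [0.0106 0.1878] F [-1.2  4.1  0.5] w 0.0612 q [-0.47  0.28  0.41  1.89 -0.13  1.    0.14]
shift [-0.139 -0.003  0.014] turn [ 0.    -0.    -0.001] 0.1
```

Call:
{"api": "play_rows", "payload": {
  "motion": [
    [-0.03,-0.003,0.006,0,0,0,40],
    [-0.06,-0.003,0.006,0,0,0,40],
    [-0.09,-0.003,0.006,0,0,0,40],
    [-0.11,-0.003,0.006,0,0,0,40],
    [-0.125,-0.003,0.006,0,0,0,40]
  ]
}}

```text
time: 13.58
ee_pos: [0.5352, -0.0142, 0.0445]
eef_rot: [0.657, 0.754, 0.0, -0.0]
ft_force: [-0.7, 4.7, 0.5]
width: 0.0617
```

```bash
python3 go.py .01 .157 .043 lane;
```

```text
t 13.57 at [ 0.5352 -0.0142  0.0445] lane [0.0099 0.1634] F [-0.7  4.7  0.5] w 0.0617 q [-0.43  0.28  0.43  1.89 -0.14  1.    0.19]
shift [-0.032  0.001  0.007] turn [-0. -0. -0.] 0.0
```

Call:
{"api": "play_rows", "payload": {
  "motion": [
    [-0.01,0,0.004,0,0,0,40],
    [-0.018,0,0.007,0,0,0,40],
    [-0.026,0,0.01,0,0,0,40],
    [-0.026,0,0.01,0,0,0,40]
  ]
}}

```text
time: 14.08
ee_pos: [0.5359, -0.0193, 0.0424]
eef_rot: [0.657, 0.754, -0.0, 0.0]
ft_force: [-0.1, 3.8, -0.2]
width: 0.0618
```

```bash
python3 go.py .01 .155 .043 lane;
```

```text
t 14.07 at [ 0.5359 -0.0193  0.0424] lane [0.0098 0.1582] F [-0.1  3.8 -0.2] w 0.0618 q [-0.42  0.29  0.43  1.89 -0.14  0.99  0.2 ]
shift [-0.016  0.001 -0.003] turn [-0.  0. -0.] 0.0
```

Call:
{"api": "play_rows", "payload": {
  "motion": [
    [-0.008,0,0,0,0,0,40],
    [-0.014,0,0,0,0,0,40],
    [-0.018,0,0,0,0,0,40],
    [-0.018,0,0,0,0,0,40]
  ]
}}

```text
time: 14.58
ee_pos: [0.5364, -0.0229, 0.0425]
eef_rot: [0.657, 0.754, -0.0, 0.0]
ft_force: [0.4, 3.6, 0.1]
width: 0.0617
```

```bash
python3 go.py .01 .155 .0405 lane;
```

```text
t 14.57 at [ 0.5364 -0.0229  0.0425] lane [0.0098 0.1546] F [0.4 3.6 0.1] w 0.0617 q [-0.42  0.29  0.43  1.89 -0.14  1.    0.21]
shift [0.002 0.001 0.01 ] turn [-0.  0. -0.] 0.0
```

Call:
{"api": "play_rows", "payload": {
  "motion": [
    [-0.008,0,0,0,0,0,40],
    [-0.016,0,0,0,0,0,40],
    [-0.022,0,0,0,0,0,40],
    [-0.022,0,0,0,0,0,40]
  ]
}}

```text
time: 15.08
ee_pos: [0.537, -0.0234, 0.0426]
eef_rot: [0.656, 0.755, 0.001, -0.001]
ft_force: [-3.1, 15.2, 2.1]
width: 0.0616
```

```bash
python3 go.py .01 .155 .0405 lane;
```

```text
t 15.07 at [ 0.537  -0.0234  0.0426] lane [0.0103 0.154 ] F [-3.1 15.2  2.1] w 0.0616 q [-0.41  0.29  0.43  1.88 -0.15  1.    0.22]
shift [ 0.005 -0.002  0.011] turn [ 0.    -0.003  0.001] 0.3
```

Call:
{"api": "play_rows", "payload": {
  "motion": [
    [0.018,0,0.004,0,0,0,40],
    [0.018,0,0.008,0,0,0,40],
    [0.018,0,0.008,0,0,0,70],
    [0.018,0,0.008,0,0,0,100],
    [0.018,0,0.008,0,0,0,100]
  ]
}}

```text
time: 15.7
ee_pos: [0.5365, -0.0245, 0.0408]
eef_rot: [0.658, 0.753, -0.0, 0.0]
ft_force: [-0.2, -0.8, -0.2]
width: 0.0744
```

Call:
{"api": "play_rows", "payload": {
  "motion": [
    [0.05,0,0,0,0,0,100],
    [0.15,0,-0.05,0,0,0,100],
    [0.2,0,-0.3,0,0,0,100],
    [0.2,0,-0.6,0,0,0,100],
    [0.2,0,-0.9,0,0,0,100]
  ]
}}

```text
time: 16.32
ee_pos: [0.5306, 0.0167, 0.2227]
eef_rot: [0.657, 0.754, -0.0, 0.0]
ft_force: [0.7, 0.2, -0.0]
width: 0.0873
```

```bash
python3 b2.py mid2; python3 go.py .01 .22 .22 lane
```

```text
tumbler_red [0.812  0.6011 0.6912] ['scene'] [  4.9  -0.9 -12.4   1. ] lane [0.36820964 0.7350076 ]
tumbler_blue [ 0.546  -0.0815 -0.0017] ['top', 'scene'] [-0.6 -0.7  2.2  0.  -0.1 -0.6  1.9  0.9] lane [0.01134053 0.09520825]
tumbler_yellow [ 0.5475 -0.1442 -0.0019] ['top', 'scene'] [ -0.5 -12.2   1.7   0.5  -0.   -0.5   1.7   1. ] lane [0.00425002 0.03289241]
t 16.73 at [0.5303 0.0162 0.2194] lane [0.0091 0.1942] F [1.  0.7 0.1] w 0.0871 q [-0.51  0.11  0.43  1.69 -0.04  1.36  0.06]
shift [ 0.129  0.004 -0.003] turn [-0.002  0.    -0.   ] 0.2
```

View pics/mid2.png

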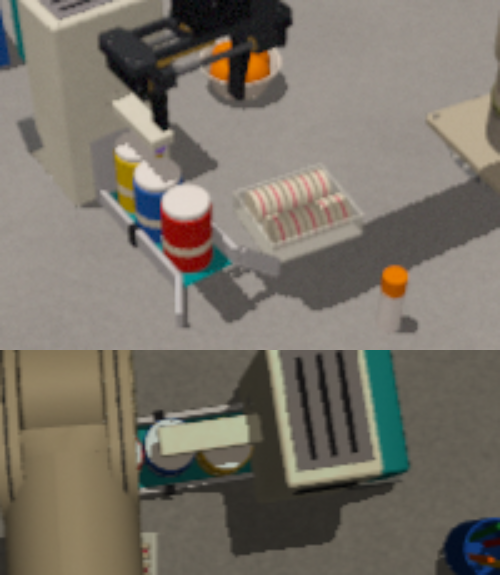

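The scene crop shows all three upright in the lane: yellow (128,180), blue (155,200), red (187,228). Now I'll go over the tower to the button side, fingers shut.

Call:
{"api": "play_rows", "payload": {
  "motion": [
    [0,0,-0.2,0,0,0,0],
    [0,0,-0.45,0,0,0,0],
    [0,0,-0.65,0,0,0,0],
    [-0.1,0,-0.65,0,0,0,0],
    [-0.35,0,-0.65,0,0,0,0]
  ],
  "squeeze": 10
}}

```text
time: 17.35
ee_pos: [0.5409, -0.0515, 0.35]
eef_rot: [0.655, 0.755, -0.0, -0.001]
ft_force: [0.7, -0.4, -0.3]
width: 0.0452
```

```bash
python3 go.py .01 -.24 .35 lane
```

```text
t 17.35 at [ 0.5409 -0.0515  0.35  ] lane [0.0104 0.1257] F [ 0.7 -0.4 -0.3] w 0.0452 q [-0.44  0.11  0.5   1.42 -0.05  1.63  0.2 ]
shift [-1.828e+00 -1.000e-02 -1.000e-03] turn [-0.001 -0.     0.003] 0.3
```

Call:
{"api": "play_rows", "payload": {
  "motion": [
    [-0.25,0,0,0,0,0,0],
    [-0.5,0,0,0,0,0,0],
    [-0.75,0,0,0,0,0,0],
    [-1,0,0,0,0,0,0],
    [-1,0,0,0,0,0,0]
  ]
}}

```text
time: 17.98
ee_pos: [0.5664, -0.2558, 0.349]
eef_rot: [0.66, 0.752, -0.002, -0.001]
ft_force: [-0.5, 1.1, 0.6]
width: 0.0018
```

Call:
{"api": "play_rows", "payload": {
  "motion": [
    [-0.25,0,0,0,0,0,0],
    [-0.5,0,0,0,0,0,0],
    [-0.75,0,0,0,0,0,0],
    [-0.9,0,0,0,0,0,0],
    [-1,0,0,0,0,0,0]
  ]
}}

```text
time: 18.6
ee_pos: [0.5952, -0.4503, 0.349]
eef_rot: [0.657, 0.753, -0.0, -0.001]
ft_force: [-0.5, 0.3, -0.1]
width: 0.0
```

```bash
cat > bt.py <<'E'
import sys
from h import *
# bt.py s [px]: target on button axis, s m out along normal; px = along machine x shift
s0=float(sys.argv[1]);s=r.read_state();v=np.load("pose.npy")
M=Ro.from_euler("z",v[2]).as_matrix();o=np.array([v[0],v[1],0])
n=np.array([0,-.605,.796]);n/=np.linalg.norm(n)
P=o+M@(np.array([.01,-.121,.075])+n*s0)
T=Ro.from_matrix(M@np.column_stack([[0,-n[1]*-1*-1*-1 if 0 else n[2],-n[1]],[1,0,0],-n]))
R=Ro.from_quat(s["eef_rot"]);p=np.array(s["ee_pos"])
rel=M.T@(p-o)-[.01,-.121,.075]
print("t",round(s["time"],2),"machine",(M.T@(p-o)).round(4),"s",(rel@n).round(4),"perp",(rel@np.array([0,n[2],-n[1]])).round(4),"dx",rel[0].round(4),
 "F_n",(M@n@s["ft_force"]).round(2),"F",np.round(s["ft_force"],1),"w",round(s["width"],4),"q",np.round(s["joint_positions"],2))
rv=(R.inv()*T).as_rotvec()
print("det",np.linalg.det(T.as_matrix()).round(2),"shift",(R.inv().apply(P-p)/.2).round(3),"turn",(rv/(np.pi/2)).round(3),np.degrees(np.linalg.norm(rv)).round(1))
E
python3 bt.py .12; sed -n 1p /dev/null
```

```text
t 18.6 machine [ 0.0096 -0.2768  0.349 ] s 0.3124 perp 0.0417 dx -0.0004 F_n -0.29 F [-0.5  0.3 -0.1] w 0.0 q [ 0.32  0.69  0.66  0.72 -0.42  1.82  0.89]
det 1.0 shift [0.414 0.003 0.893] turn [-0.001  0.413 -0.001] 37.1
```

Call:
{"api": "play_rows", "payload": {
  "motion": [
    [0,0,0.08,0,0.11,0,0],
    [0.01,0,0.18,0,0.22,0,0],
    [0.02,0,0.28,0,0.33,0,0],
    [0.02,0,0.376,0,0.413,0,0],
    [0.02,0,0.376,0,0.413,0,0]
  ]
}}

```text
time: 19.23
ee_pos: [0.6319, -0.4665, 0.2487]
eef_rot: [0.67, 0.71, 0.181, -0.119]
ft_force: [-1.7, -2.1, 1.2]
width: 0.0003
```

```bash
python3 bt.py .10; cat > p.py <<'E'
from h import *
import sys
C={n:eyes.camera(n) for n in("wrist","scene")}
im=C["wrist"]["image"].copy();s=r.read_state()
v=np.load("pose.npy");M=Ro.from_euler("z",v[2]).as_matrix();o=np.array([v[0],v[1],0]);n=np.array([0,-.605,.796])
for q in(0,.028):
    a=np.linspace(0,6.283,40);R0=.016
    P=np.array([o+M@(np.array([.01,-.121,.075])+n*q+R0*(np.cos(t)*np.array([1,0,0])+np.sin(t)*np.array([0,.796,.605]))) for t in a])
    for u in proj(C["wrist"],P,"wrist"): cv2.circle(im,tuple(int(round(x)) for x in u),0,(255,0,255) if q else (0,255,255),-1)
print([(round(q["p"],2),q["xy"]) for q in eyes.landmark_of(C["wrist"],"panel_centre")[:1]],proj(C["wrist"],o+M@np.array([.01,-.121,.075]),"wrist"),"tip",proj(C["wrist"],s["ee_pos"],"wrist"))
cv2.imwrite(f"pics/{sys.argv[1]}.png",im[:,:,::-1])
E
python3 p.py btn1
```

```text
t 19.23 machine [ 0.0438 -0.2979  0.2487] s 0.2454 perp -0.0358 dx 0.0338 F_n 2.07 F [-1.7 -2.1  1.2] w 0.0003 q [ 0.67  1.08  0.55  0.29 -0.89  2.05  0.74]
det 1.0 shift [ 0.328 -0.272  0.638] turn [ 0.087  0.146 -0.024] 15.4
[(0.57, [275.9, 98.7])] [[273.843967   100.35566854]] tip [[321.459772   233.68599439]]
```

View pics/btn1.png

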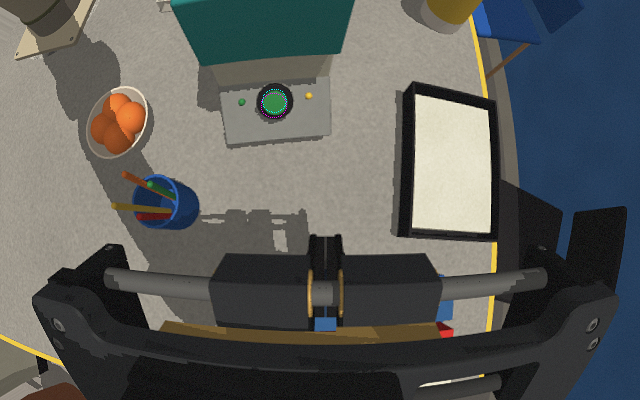

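The wrist view shows the button at (275,101), matching my projected circle. The arm is at its reach limit out here (q6 2.05), so I'll come closer in, where it should be able to align.

Call:
{"api": "play_rows", "payload": {
  "motion": [
    [0.12,-0.1,0.12,0.03,0.05,-0.01,0],
    [0.22,-0.2,0.25,0.06,0.1,-0.02,0],
    [0.32,-0.27,0.38,0.087,0.146,-0.024,0],
    [0.328,-0.272,0.48,0.087,0.146,-0.024,0],
    [0.328,-0.272,0.48,0.087,0.146,-0.024,0]
  ]
}}

```text
time: 20.0
ee_pos: [0.5787, -0.3684, 0.1851]
eef_rot: [0.622, 0.716, 0.204, -0.24]
ft_force: [-0.4, 0.1, -0.4]
width: 0.0007
```

```bash
python3 bt.py .10
```

```text
t 20.0 machine [ 0.0045 -0.1934  0.1851] s 0.1315 perp 0.0089 dx -0.0055 F_n -0.37 F [-0.4  0.1 -0.4] w 0.0007 q [ 0.64  0.95  0.2   0.7  -0.57  2.01  0.83]
det 1.0 shift [-0.044  0.029  0.158] turn [-0.005  0.005  0.   ] 0.7
```

Call:
{"api": "play_rows", "payload": {
  "motion": [
    [-0.03,0.02,0.02,-0.005,0.005,0,0],
    [-0.044,0.028,0.1,-0.005,0.005,0,0],
    [-0.044,0.028,0.25,-0.005,0.005,0,0],
    [-0.044,0.028,0.36,-0.005,0.005,0,0],
    [-0.044,0.028,0.38,-0.005,0.005,0,0]
  ]
}}

```text
time: 20.62
ee_pos: [0.5783, -0.3314, 0.1176]
eef_rot: [0.624, 0.713, 0.21, -0.241]
ft_force: [0.1, -0.1, -0.3]
width: 0.0002
```

```bash
python3 bt.py .045
```

```text
t 20.62 machine [ 0.0092 -0.1568  0.1176] s 0.0556 perp -0.0027 dx -0.0008 F_n -0.15 F [ 0.1 -0.1 -0.3] w 0.0002 q [ 0.6   0.9   0.2   0.92 -0.56  1.84  0.89]
det 1.0 shift [0.014 0.004 0.053] turn [ 0.001 -0.001 -0.002] 0.2
```

Call:
{"api": "play_rows", "payload": {
  "motion": [
    [0.01,0.004,0.03,0,0,0,0],
    [0.013,0.004,0.05,0,0,0,0],
    [0.013,0.004,0.065,0,0,0,0],
    [0.013,0.004,0.08,0,0,0,0],
    [0.013,0.004,0.08,0,0,0,0]
  ]
}}

```text
time: 21.25
ee_pos: [0.5776, -0.32, 0.1066]
eef_rot: [0.624, 0.713, 0.211, -0.24]
ft_force: [-0.1, 0.5, 0.9]
width: 0.0007
```

```bash
python3 bt.py .034
```

```text
t 21.25 machine [ 0.01   -0.1454  0.1066] s 0.0399 perp -0.0003 dx 0.0 F_n 0.46 F [-0.1  0.5  0.9] w 0.0007 q [ 0.58  0.89  0.19  0.97 -0.56  1.8   0.89]
det 1.0 shift [ 0.001 -0.     0.029] turn [ 0.002 -0.001 -0.002] 0.2
```

Call:
{"api": "play_rows", "payload": {
  "motion": [
    [0,0,0.01,0,0,0,0],
    [0,0,0.02,0,0,0,0],
    [0,0,0.03,0,0,0,0],
    [0,0,0.03,0,0,0,0]
  ]
}}

```text
time: 21.75
ee_pos: [0.5771, -0.3163, 0.1018]
eef_rot: [0.624, 0.713, 0.211, -0.24]
ft_force: [0.1, -0.4, 0.5]
width: 0.0004
```

```bash
python3 bt.py .030
```

```text
t 21.75 machine [ 0.0101 -0.1417  0.1018] s 0.0338 perp -0.0003 dx 0.0001 F_n 0.66 F [ 0.1 -0.4  0.5] w 0.0004 q [ 0.58  0.89  0.19  0.99 -0.56  1.79  0.9 ]
det 1.0 shift [ 0.001 -0.     0.019] turn [ 0.002 -0.001 -0.002] 0.2
```

Call:
{"api": "play_rows", "payload": {
  "motion": [
    [0,0,0.01,0,0,0,0],
    [0,0,0.02,0,0,0,0],
    [0,0,0.02,0,0,0,0]
  ]
}}

```text
time: 22.12
ee_pos: [0.5768, -0.3139, 0.0986]
eef_rot: [0.624, 0.713, 0.211, -0.24]
ft_force: [-1.3, 0.1, 0.4]
width: 0.0005
```

Call:
{"api": "play_rows", "payload": {
  "motion": [
    [0,0,0.01,0,0,0,0],
    [0,0,0.015,0,0,0,0],
    [0,0,0.015,0,0,0,0]
  ]
}}

```text
time: 22.5
ee_pos: [0.5766, -0.3122, 0.0963]
eef_rot: [0.624, 0.713, 0.211, -0.24]
ft_force: [0.0, -0.3, 0.6]
width: 0.0004
```

```bash
python3 bt.py .024
```

```text
t 22.5 machine [ 0.0101 -0.1375  0.0963] s 0.0269 perp -0.0003 dx 0.0001 F_n 0.65 F [ 0.  -0.3  0.6] w 0.0004 q [ 0.57  0.88  0.19  1.01 -0.56  1.78  0.9 ]
det 1.0 shift [ 0.001 -0.001  0.015] turn [ 0.002 -0.    -0.002] 0.2
```

Call:
{"api": "play_rows", "payload": {
  "motion": [
    [0,0,0.01,0,0,0,0],
    [0,0,0.015,0,0,0,0],
    [0,0,0.015,0,0,0,0]
  ]
}}

```text
time: 22.88
ee_pos: [0.5764, -0.3104, 0.0939]
eef_rot: [0.624, 0.713, 0.211, -0.24]
ft_force: [-0.3, 1.2, -0.3]
width: 0.0003
```

```bash
python3 bt.py .020
```

```text
t 22.88 machine [ 0.0101 -0.1357  0.0939] s 0.0239 perp -0.0003 dx 0.0001 F_n -0.98 F [-0.3  1.2 -0.3] w 0.0003 q [ 0.57  0.88  0.19  1.02 -0.56  1.77  0.9 ]
det 1.0 shift [ 0.001 -0.001  0.02 ] turn [ 0.002 -0.    -0.002] 0.2
```

Call:
{"api": "play_rows", "payload": {
  "motion": [
    [0,0,0.01,0,0,0,0],
    [0,0,0.015,0,0,0,0],
    [0,0,0.015,0,0,0,0]
  ]
}}

```text
time: 23.25
ee_pos: [0.5761, -0.3086, 0.0915]
eef_rot: [0.624, 0.713, 0.211, -0.24]
ft_force: [-0.8, -0.2, -0.8]
width: 0.0004
```

```bash
python3 bt.py .020
```

```text
t 23.25 machine [ 0.0101 -0.1339  0.0915] s 0.0209 perp -0.0002 dx 0.0001 F_n -0.56 F [-0.8 -0.2 -0.8] w 0.0004 q [ 0.57  0.88  0.19  1.02 -0.56  1.77  0.9 ]
det 1.0 shift [ 0.001 -0.001  0.005] turn [ 0.002 -0.    -0.002] 0.2
```

Call:
{"api": "play_rows", "payload": {
  "motion": [
    [0,0,0.008,0,0,0,0],
    [0,0,0.012,0,0,0,0],
    [0,0,0.012,0,0,0,0]
  ]
}}

```text
time: 23.62
ee_pos: [0.576, -0.3072, 0.0896]
eef_rot: [0.624, 0.713, 0.211, -0.24]
ft_force: [-0.0, 0.1, -0.2]
width: 0.0003
```

```bash
python3 bt.py .016
```

```text
t 23.62 machine [ 0.0102 -0.1324  0.0896] s 0.0186 perp -0.0003 dx 0.0002 F_n -0.24 F [-0.   0.1 -0.2] w 0.0003 q [ 0.57  0.88  0.19  1.03 -0.56  1.76  0.9 ]
det 1.0 shift [ 0.001 -0.001  0.013] turn [ 0.002 -0.    -0.002] 0.2
```

Call:
{"api": "play_rows", "payload": {
  "motion": [
    [0,0,0.006,0,0,0,0],
    [0,0,0.01,0,0,0,0],
    [0,0,0.01,0,0,0,0]
  ]
}}

```text
time: 24.0
ee_pos: [0.5758, -0.306, 0.088]
eef_rot: [0.624, 0.713, 0.211, -0.24]
ft_force: [-0.4, -0.4, 1.0]
width: 0.0005
```

```bash
python3 bt.py .016; python3 p.py btn2
```

```text
t 24.0 machine [ 0.0101 -0.1312  0.088 ] s 0.0166 perp -0.0003 dx 0.0001 F_n 1.04 F [-0.4 -0.4  1. ] w 0.0005 q [ 0.57  0.88  0.19  1.03 -0.56  1.76  0.9 ]
det 1.0 shift [ 0.001 -0.001  0.003] turn [ 0.002 -0.    -0.002] 0.2
[(0.92, [327.7, 219.0])] [[324.66723219 221.48192894]] tip [[324.93296263 231.1603435 ]]
```

View pics/btn2.png

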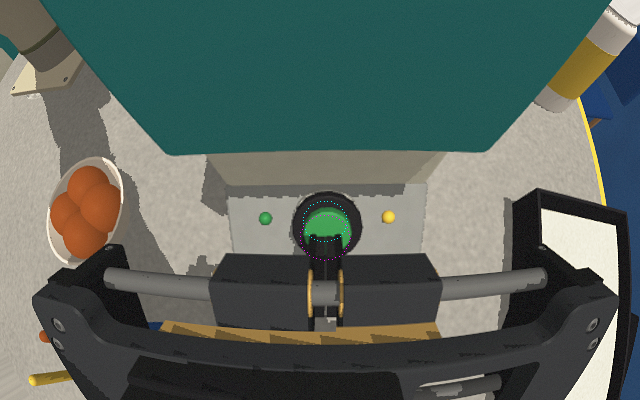

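The wrist view shows the fingertips at (325,236), just over the green cap at (327,222), with the brow clear at the top. There's no firm contact yet, so I'll keep creeping.

Call:
{"api": "play_rows", "payload": {
  "motion": [
    [0,0,0.005,0,0,0,0],
    [0,0,0.01,0,0,0,0],
    [0,0,0.01,0,0,0,0]
  ]
}}

```text
time: 24.52
ee_pos: [0.5756, -0.3047, 0.0864]
eef_rot: [0.624, 0.713, 0.211, -0.24]
ft_force: [0.3, -0.1, 0.7]
width: 0.0005
```

```bash
python3 bt.py .014
```

```text
t 24.52 machine [ 0.0101 -0.13    0.0864] s 0.0145 perp -0.0002 dx 0.0001 F_n 0.66 F [ 0.3 -0.1  0.7] w 0.0005 q [ 0.57  0.87  0.19  1.04 -0.56  1.75  0.9 ]
det 1.0 shift [ 0.001 -0.001  0.003] turn [ 0.002 -0.    -0.002] 0.2
```

Call:
{"api": "play_rows", "payload": {
  "motion": [
    [0,0,0.005,0,0,0,0],
    [0,0,0.01,0,0,0,0],
    [0,0,0.01,0,0,0,0]
  ]
}}

```text
time: 24.9
ee_pos: [0.5755, -0.3036, 0.0848]
eef_rot: [0.624, 0.713, 0.211, -0.24]
ft_force: [-0.7, -0.6, -0.1]
width: 0.0003
```

```bash
python3 bt.py .012
```

```text
t 24.9 machine [ 0.0101 -0.1288  0.0848] s 0.0125 perp -0.0003 dx 0.0001 F_n 0.21 F [-0.7 -0.6 -0.1] w 0.0003 q [ 0.57  0.87  0.19  1.04 -0.56  1.75  0.91]
det 1.0 shift [ 0.001 -0.001  0.003] turn [ 0.002 -0.    -0.002] 0.2
```

```bash
cat > p2.py <<'E'
from h import *
c=eyes.camera("wrist");s=r.read_state();im=c["image"].copy()
np.save("wcal.npy",{k:c[k] for k in("mtx","R","t")},allow_pickle=True)
print(c["mtx"])
im=cv2.resize(im[170:280,260:400],None,fx=5,fy=5,interpolation=cv2.INTER_CUBIC)
R=Ro.from_quat(s["eef_rot"]);p=np.array(s["ee_pos"])
def mk(P,col):
    for u in proj(c,P,"wrist"): cv2.circle(im,tuple(int(round(x)) for x in (u-[260,170]+.5)*5),2,col,-1)
v=np.load("pose.npy");M=Ro.from_euler("z",v[2]).as_matrix();o=np.array([v[0],v[1],0]);n=np.array([0,-.605,.796])
mk(p+R.apply([[0,0,0],[.0095,0,0],[-.0095,0,0]]),(255,0,255))
for k,col in((.0,(0,255,255)),(.02,(255,255,0)),):
  a=np.linspace(0,6.283,60)
  for R0 in(.016,.024): mk(np.array([o+M@(np.array([.01,-.121,.075])+n*k+R0*(np.cos(t)*np.array([1,0,0])+np.sin(t)*np.array([0,.796,.605]))) for t in a]),col)
cv2.imwrite("pics/btn3.png",im[:,:,::-1])
E
python3 p2.py
```

```text
[[309.70691629   0.         325.08295758]
 [  0.         309.70691629 197.94265401]
 [  0.           0.           1.        ]]
```

View pics/btn3.png

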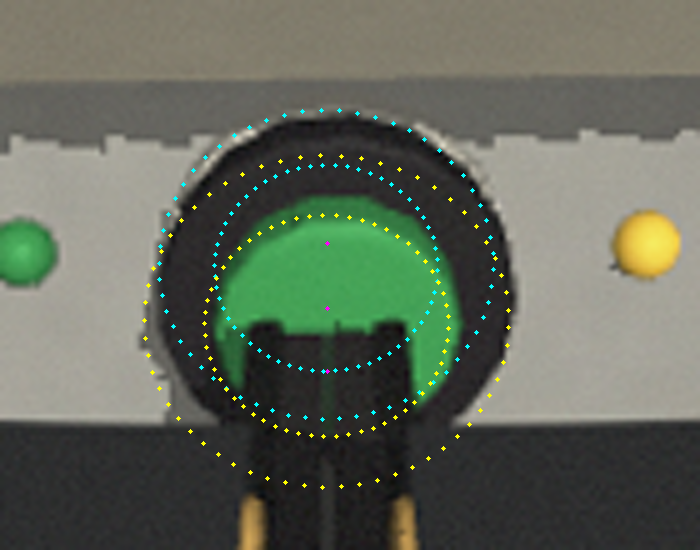

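The enlarged view shows the fingertips at (330,330), still short of the cap face, which has its top edge at (340,215). The visible finger end lies behind the nominal TCP, so contact has yet to come. Creeping on by touch.

Call:
{"api": "play_rows", "payload": {
  "motion": [
    [0,0,0.005,0,0,0,0],
    [0,0,0.01,0,0,0,0],
    [0,0,0.01,0,0,0,0]
  ]
}}

```text
time: 25.32
ee_pos: [0.5753, -0.3024, 0.0832]
eef_rot: [0.624, 0.713, 0.211, -0.24]
ft_force: [0.5, -0.2, -0.8]
width: 0.0003
```

Call:
{"api": "play_rows", "payload": {
  "motion": [
    [0,0,0.005,0,0,0,0],
    [0,0,0.008,0,0,0,0],
    [0,0,0.008,0,0,0,0]
  ]
}}

```text
time: 25.7
ee_pos: [0.5752, -0.3014, 0.082]
eef_rot: [0.624, 0.713, 0.211, -0.24]
ft_force: [0.7, 0.2, -0.6]
width: 0.0007
```

```bash
python3 bt.py .010
```

```text
t 25.7 machine [ 0.0102 -0.1266  0.082 ] s 0.009 perp -0.0003 dx 0.0002 F_n -0.55 F [ 0.7  0.2 -0.6] w 0.0007 q [ 0.56  0.87  0.19  1.05 -0.56  1.74  0.91]
det 1.0 shift [ 0.001 -0.001 -0.005] turn [ 0.002 -0.    -0.002] 0.2
```

Call:
{"api": "play_rows", "payload": {
  "motion": [
    [0,0,0.005,0,0,0,0],
    [0,0,0.01,0,0,0,0],
    [0,0,0.01,0,0,0,0]
  ]
}}

```text
time: 26.08
ee_pos: [0.575, -0.3002, 0.0803]
eef_rot: [0.624, 0.713, 0.211, -0.24]
ft_force: [0.3, -0.2, -0.1]
width: 0.0006
```

Call:
{"api": "play_rows", "payload": {
  "motion": [
    [0,0,0.005,0,0,0,0],
    [0,0,0.01,0,0,0,0],
    [0,0,0.01,0,0,0,0]
  ]
}}

```text
time: 26.45
ee_pos: [0.5748, -0.299, 0.0788]
eef_rot: [0.624, 0.713, 0.211, -0.24]
ft_force: [-0.2, -0.7, 0.3]
width: 0.0002
```

```bash
python3 bt.py .010; sed -i 's/btn3/btn4/' p2.py; python3 p2.py
```

```text
t 26.45 machine [ 0.0101 -0.1242  0.0788] s 0.0049 perp -0.0003 dx 0.0001 F_n 0.58 F [-0.2 -0.7  0.3] w 0.0002 q [ 0.56  0.87  0.19  1.06 -0.56  1.73  0.91]
det 1.0 shift [ 0.001 -0.001 -0.025] turn [ 0.002 -0.    -0.002] 0.2
[[309.70691629   0.         325.08295758]
 [  0.         309.70691629 197.94265401]
 [  0.           0.           1.        ]]
```

View pics/btn4.png

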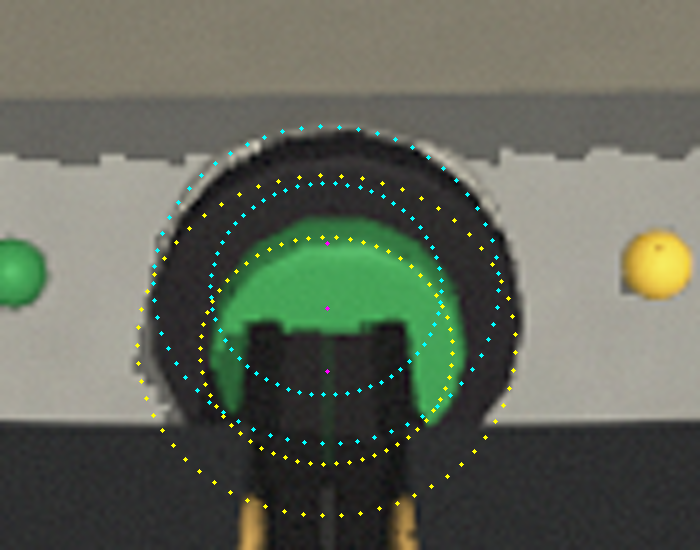

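The view shows light-green cap face still unpressed, its top edge at (335,240), and the tips at (330,328) not yet on it. Creeping on.

Call:
{"api": "play_rows", "payload": {
  "motion": [
    [0,0,0.005,0,0,0,0],
    [0,0,0.01,0,0,0,0],
    [0,0,0.01,0,0,0,0]
  ]
}}

```text
time: 26.88
ee_pos: [0.5747, -0.2978, 0.0772]
eef_rot: [0.624, 0.713, 0.211, -0.24]
ft_force: [-0.5, 0.0, -0.2]
width: 0.0004
```

Call:
{"api": "play_rows", "payload": {
  "motion": [
    [0,0,0.005,0,0,0,0],
    [0,0,0.01,0,0,0,0],
    [0,0,0.01,0,0,0,0]
  ]
}}

```text
time: 27.25
ee_pos: [0.5745, -0.2966, 0.0755]
eef_rot: [0.624, 0.713, 0.211, -0.24]
ft_force: [0.3, -1.2, -0.4]
width: 0.0005
```

```bash
python3 bt.py .0
```

```text
t 27.25 machine [ 0.0102 -0.1218  0.0755] s 0.0009 perp -0.0003 dx 0.0002 F_n 0.4 F [ 0.3 -1.2 -0.4] w 0.0005 q [ 0.56  0.87  0.19  1.07 -0.56  1.72  0.91]
det 1.0 shift [ 0.001 -0.001  0.005] turn [ 0.002 -0.    -0.002] 0.2
```

```bash
cat > p3.py <<'E'
from h import *
c=eyes.camera("wrist");s=r.read_state();im=c["image"]
cv2.imwrite("pics/btn5.png",im[:,:,::-1])
v=np.load("pose.npy");M=Ro.from_euler("z",v[2]).as_matrix();o=np.array([v[0],v[1],0]);n=np.array([0,-.605,.796])
for col in(320,327,334):
    print(col,[(y,*im[y,col].tolist()) for y in range(190,244,1)])
for k in(0,.01,.015,.02,.025,.03):
    print(k,"face top",proj(c,o+M@(np.array([.01,-.121,.075])+n*k+.016*np.array([0,.796,.605])),"wrist").round(1),"housing top",proj(c,o+M@(np.array([.01,-.121,.075])+n*k+.024*np.array([0,.796,.605])),"wrist").round(1))
E
python3 p3.py
```

```text
320 [(190, 111, 110, 98), (191, 101, 101, 97), (192, 100, 100, 95), (193, 101, 102, 94), (194, 102, 101, 92), (195, 104, 102, 94), (196, 101, 99, 91), (197, 115, 112, 103), (198, 99, 99, 89), (199, 67, 67, 62), (200, 23, 23, 23), (201, 37, 38, 38), (202, 30, 31, 33), (203, 37, 34, 35), (204, 46, 44, 42), (205, 57, 55, 55), (206, 53, 49, 51), (207, 45, 43, 42), (208, 44, 44, 43), (209, 45, 45, 43), (210, 41, 40, 39), (211, 48, 45, 45), (212, 46, 44, 48), (213, 44, 43, 41), (214, 46, 39, 38), (215, 44, 47, 44), (216, 45, 65, 45), (217, 48, 112, 61), (218, 50, 116, 63), (219, 50, 116, 64), (220, 52, 122, 66), (221, 59, 136, 73), (222, 78, 173, 96), (223, 79, 179, 100), (224, 77, 175, 95), (225, 74, 171, 93), (226, 73, 169, 91), (227, 74, 169, 93), (228, 71, 167, 91), (229, 70, 164, 88), (230, 73, 167, 91), (231, 73, 168, 91), (232, 69, 166, 89), (233, 73, 168, 92), (234, 58, 137, 75), (235, 46, 102, 56), (236, 44, 69, 47), (237, 41, 39, 41), (238, 43, 40, 38), (239, 46, 45, 44), (240, 47, 44, 42), (241, 37, 37, 38), (242, 41, 36, 39), (243, 44, 39, 43)]
327 [(190, 109, 108, 97), (191, 1
[... 1750 characters left out ...]
93), (226, 74, 170, 90), (227, 69, 166, 87), (228, 71, 167, 90), (229, 70, 166, 89), (230, 68, 164, 87), (231, 73, 168, 90), (232, 69, 164, 88), (233, 44, 98, 55), (234, 32, 77, 42), (235, 36, 66, 41), (236, 36, 51, 36), (237, 38, 34, 35), (238, 43, 41, 40), (239, 37, 35, 34), (240, 31, 31, 31), (241, 30, 33, 32), (242, 34, 29, 33), (243, 34, 30, 31)]
0 face top [[324.5 208.1]] housing top [[324.5 196.5]]
0.01 face top [[324.6 213.4]] housing top [[324.5 201.4]]
0.015 face top [[324.6 216.2]] housing top [[324.5 204. ]]
0.02 face top [[324.6 219.3]] housing top [[324.5 206.7]]
0.025 face top [[324.6 222.4]] housing top [[324.6 209.6]]
0.03 face top [[324.6 225.7]] housing top [[324.6 212.6]]
```

Call:
{"api": "play_rows", "payload": {
  "motion": [
    [0,0,0.005,0,0,0,0],
    [0,0,0.01,0,0,0,0],
    [0,0,0.01,0,0,0,0]
  ]
}}

```text
time: 27.68
ee_pos: [0.5744, -0.2954, 0.074]
eef_rot: [0.624, 0.713, 0.211, -0.24]
ft_force: [0.1, 0.3, -0.5]
width: 0.0005
```

Call:
{"api": "play_rows", "payload": {
  "motion": [
    [0,0,0.005,0,0,0,0],
    [0,0,0.01,0,0,0,0],
    [0,0,0.01,0,0,0,0]
  ]
}}

```text
time: 28.05
ee_pos: [0.5742, -0.2945, 0.0726]
eef_rot: [0.624, 0.713, 0.211, -0.24]
ft_force: [-0.8, -1.5, 1.8]
width: 0.0005
```

```bash
python3 bt.py -.005
```

```text
t 28.05 machine [ 0.0102 -0.1196  0.0726] s -0.0027 perp -0.0003 dx 0.0002 F_n 2.3 F [-0.8 -1.5  1.8] w 0.0005 q [ 0.56  0.87  0.19  1.08 -0.56  1.72  0.91]
det 1.0 shift [ 0.002 -0.001  0.011] turn [ 0.002 -0.    -0.002] 0.2
```

First contact: 2.3 N along the axis. I'll press the 8 mm in steps.

Call:
{"api": "play_rows", "payload": {
  "motion": [
    [0,0,0.008,0,0,0,0],
    [0,0,0.015,0,0,0,0],
    [0,0,0.015,0,0,0,0]
  ]
}}

```text
time: 28.42
ee_pos: [0.574, -0.2926, 0.0701]
eef_rot: [0.624, 0.713, 0.211, -0.24]
ft_force: [-0.0, -1.9, 3.0]
width: 0.0006
```

Call:
{"api": "play_rows", "payload": {
  "motion": [
    [0,0,0.008,0,0,0,0],
    [0,0,0.014,0,0,0,0],
    [0,0,0.014,0,0,0,0]
  ]
}}

```text
time: 28.8
ee_pos: [0.5737, -0.2909, 0.0679]
eef_rot: [0.624, 0.713, 0.211, -0.24]
ft_force: [-0.3, -3.0, 5.3]
width: 0.0003
```

```bash
python3 bt.py -.010
```

```text
t 28.8 machine [ 0.0102 -0.116   0.0679] s -0.0087 perp -0.0003 dx 0.0002 F_n 6.0 F [-0.3 -3.   5.3] w 0.0003 q [ 0.55  0.87  0.18  1.1  -0.56  1.7   0.91]
det 1.0 shift [ 0.002 -0.001  0.007] turn [ 0.002 -0.    -0.002] 0.2
```

Call:
{"api": "play_rows", "payload": {
  "motion": [
    [0,0,0.006,0,0,0,0],
    [0,0,0.01,0,0,0,0],
    [0,0,0.012,0,0,0,0],
    [0,0,0.012,0,0,0,0]
  ]
}}

```text
time: 29.3
ee_pos: [0.5737, -0.2902, 0.0668]
eef_rot: [0.624, 0.713, 0.211, -0.239]
ft_force: [-1.4, -5.3, 10.0]
width: 0.0001
```

```bash
python3 bt.py -.012
```

```text
t 29.3 machine [ 0.0102 -0.1153  0.0668] s -0.01 perp -0.0004 dx 0.0002 F_n 11.02 F [-1.4 -5.3 10. ] w 0.0001 q [ 0.55  0.86  0.18  1.1  -0.56  1.7   0.92]
det 1.0 shift [ 0.002 -0.001  0.01 ] turn [ 0.003  0.    -0.002] 0.3
```

It has bottomed out: 11 N, above the 6 N needed to hold it down. I'll hold briefly and withdraw along the axis.

Call:
{"api": "play_rows", "payload": {
  "motion": [
    [0,0,0.002,0,0,0,0],
    [0,0,0.002,0,0,0,0],
    [0,0,-0.05,0,0,0,0],
    [0,0,-0.15,0,0,0,0],
    [0,0,-0.35,0,0,0,0]
  ]
}}

```text
time: 29.92
ee_pos: [0.5791, -0.3298, 0.121]
eef_rot: [0.623, 0.713, 0.211, -0.242]
ft_force: [1.2, -0.3, -0.6]
width: 0.0005
```

Call:
{"api": "play_rows", "payload": {
  "motion": [
    [0,0,-0.1,0,0,0,0],
    [0,0,-0.2,0,0,0,0],
    [0,0,-0.25,0,0,0,0],
    [0,0,-0.25,0,0,0,0]
  ]
}}

```text
time: 30.42
ee_pos: [0.5833, -0.3615, 0.1611]
eef_rot: [0.624, 0.713, 0.211, -0.24]
ft_force: [0.2, 0.5, -0.6]
width: 0.0008
```

```bash
python3 bt.py .1; python3 b2.py end; sed -i 's/btn5/btn6/;/for col/,+1d' p3.py; python3 - <<'E'
from h import *
c=eyes.camera("wrist");im=c["image"]
v=np.load("pose.npy");M=Ro.from_euler("z",v[2]).as_matrix();o=np.array([v[0],v[1],0]);n=np.array([0,-.605,.796])
u0=proj(c,o+M@np.array([.01,-.121,.075]),"wrist")[0]
col=int(u0[0])+2
print([(y,int(im[y,col,0]),int(im[y,col,1])) for y in range(int(u0[1])-30,int(u0[1])+8)])
for k in(.0147,.0232): print(k,proj(c,o+M@(np.array([.01,-.121,.075])+n*k+.016*np.array([0,.796,.605])),"wrist"))
a=cv2.imread("pics/end.png");b=im[60:300,160:480,::-1]
cv2.imwrite("pics/fin.png",np.hstack([a,cv2.resize(cv2.copyMakeBorder(b,0,a.shape[0]-b.shape[0],0,0,0),(320,a.shape[0]))])[:,:800])
E
```

```text
t 30.43 machine [ 0.01   -0.1872  0.1611] s 0.1086 perp -0.0006 dx -0.0 F_n -0.75 F [ 0.2  0.5 -0.6] w 0.0008 q [ 0.63  0.95  0.2   0.75 -0.58  1.96  0.85]
det 1.0 shift [0.003 0.    0.043] turn [ 0.002 -0.001 -0.002] 0.2
tumbler_red [ 0.5348 -0.0207 -0.0015] ['top', 'scene'] [ 0.1 -0.7  0.3 -0.2  1.1 -0.2  0.2  0.3] lane [0.00856232 0.15696877]
tumbler_blue [ 5.458e-01 -8.200e-02 -2.000e-04] ['top', 'scene'] [-0.5 -0.7  1.4  0.1 -0.1 -1.   1.9  2.5] lane [0.01107402 0.09474031]
tumbler_yellow [ 0.5462 -0.1456 -0.006 ] ['top', 'scene'] [ -0.1 -11.5   1.    0.1   0.3  -0.9   5.    2.5] lane [0.00277075 0.03168339]
[(157, 120, 115), (158, 118, 113), (159, 120, 113), (160, 99, 98), (161, 88, 89), (162, 93, 91), (163, 105, 102), (164, 48, 48), (165, 36, 35), (166, 44, 43), (167, 48, 51), (168, 42, 40), (169, 42, 39), (170, 41, 38), (171, 40, 41), (172, 38, 35), (173, 37, 40), (174, 42, 62), (175, 43, 102), (176, 50, 113), (177, 67, 147), (178, 75, 165), (179, 69, 156), (180, 63, 149), (181, 66, 151), (182, 65, 150), (183, 65, 150), (184, 64, 148), (185, 64, 149), (186, 62, 148), (187, 60, 146), (188, 62, 146), (189, 62, 147), (190, 61, 144), (191, 61, 146), (192, 60, 145), (193, 60, 143), (194, 65, 147)]
0.0147 [[324.71671606 175.1062706 ]]
0.0232 [[324.73200701 177.26879237]]
```

View pics/fin.png

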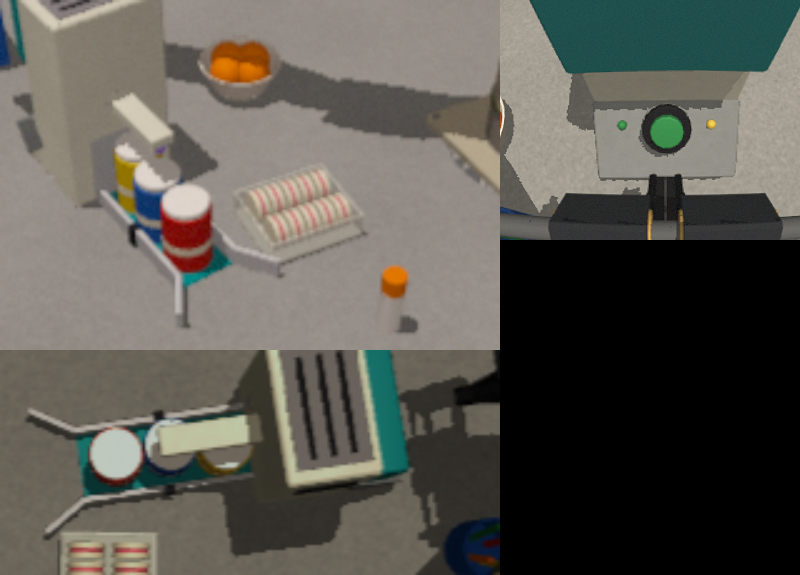

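The final view shows all three upright in file: red (187,228), blue (155,200), yellow (128,180). The bystanders are in place, and the button is proud again at (667,132), matching the free-cap projection.

```bash
python3 -c "from bench import job; print(job.close_job())"
```

```text
the job is handed in; nothing more can be done
None
```

The row is made, the button has been pressed and is back up, and I handed the job in at about 31 s of the 72 s allowed. No verdict was reported.

**Row:** I gripped blue and then red, set each in the lane, and pushed the row until the end stop resisted at 15 N. The last measurement has all three upright:

| Tumbler | Distance from stop (limit 165 mm) | Off the centre line (limit 15 mm) |
|---|---|---|
| yellow | 32 mm | about 7 mm |
| blue | 95 mm | about 1 mm |
| red | 157 mm | about 1 mm |

**Button:** I came in tilted along its axis and felt contact at about 2 N. I pressed until it bottomed at about 11 N (the limit is 30 N), held it briefly and withdrew. The wrist image then showed the cap at its free height, and the wrist force was back to near zero. I judged the full press from the force and the roughly 8 mm of travel, because the button's own position is not readable.

**Checks that disagreed or failed:**
- Contact came about 25 mm further in, by the reported TCP, than the cap height I measured. The wrist images also showed the finger ends short of the nominal TCP, so I relied on touch.
- The first tilted approach, farther out, hit the reach limit (joint 6). I realigned closer in.
- Two tumbler fits were invalid while the arm blocked a view, so I discarded them. I repeated them with a clear view at the end, where yellow's fit is the weakest because the lamp arm hides part of it.
- Red pressed on the table at about 16 N for a moment while being set down, and I relieved it straight away.
- The glue stick, cookie tray and fruit bowl look undisturbed in the final image. I did not re-measure any bystander, and the tin was outside the last crops.

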